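Ease a framed glass panel back into its packed rack

TASK

The last finished panel is standing in the grooved stand. Put it back in the rack like a book on a shelf, edge first into the one narrow gap in the row, easing the frames on both sides apart without toppling any, and then slide it fully home against the back stop, so that it stands upright on the rack floor, snug in the row and flush with the others. It is glass: never let it press harder than about 15 N on its neighbours or 25 N on the rack, and leave the other things on the bench where they are.

Things in the scene. Friction and masses are not known exactly. Their poses are not given: they have to be found in the camera images.
- panel: Framed glass panel to put away, standing on edge in the stand: 120 mm deep (x), 22 thick (y), 110 high (z), 0.13-0.27 kg. Origin: middle of its underside. From x 45 mm out, both uprights are bevelled to a rounded edge 9 mm thick at x 60; the flat strip to grip, 21 mm wide, is centred 35 mm from the origin at either end (+x, -x); the panes between are set back. Same either way round.
- stand: Grooved hardwood block, fixed, 140 mm (x) x 74 mm (y) x 30 mm high, origin in the middle of its underside on the bench. A groove 26 mm wide and 18 mm deep runs along its x through the middle; the panel stands in it, its underside 12 mm above the bench, so lift it straight up at least 20 mm to clear.
- rack: Fixed plywood rack. x points away from its open front, y left along the row, origin on the bench under a stored panel. Base board x -75 to 75, y -155 to 155, top (rack floor) at z 18. At each end of the row stands a like wooden block (100 x 60 x 70 high): one is clamped fast, the other slides at 1.5 N; which one does not show, it must be felt. A panel fully home: x 0, z 18. (mm)
- back_stop: The fixed board along the back of the rack, 14 mm thick, 60 mm high above the rack floor. Its origin lies in its front face at the level of the rack floor, 60 mm behind the rack origin (rack x = +60 mm), y = 0. The frames in the row stand with their far edges within 1 mm of it.
- flux_bottle: White bottle, 48 mm across, 105 mm high, loose bystander. Origin: middle of its underside.
- foil_roll: Flat roll of copper foil, 76 mm across, 12 mm high, loose bystander lying on the bench. Origin: middle of its underside.
- pliers: Pliers with red handles, 185 mm long, 16 mm high, lying on the bench, loose bystander. Origin near the pivot, jaws to its +x.
- frame_a: Framed panel of the row, first from the left, next to the left end block. Same shape and size as the panel (120 x 22 x 110 mm, same bevels, origin in the middle of its underside), loose, 0.13-0.27 kg.
- frame_b: Framed panel of the row, second from the left. Same shape and size as the panel (120 x 22 x 110 mm, same bevels, origin in the middle of its underside), loose, 0.13-0.27 kg.
- frame_c: Framed panel of the row, third from the left: the left neighbour of the gap. Same shape and size as the panel (120 x 22 x 110 mm, same bevels, origin in the middle of its underside), loose, 0.13-0.27 kg. The gap between it and frame_d is about 8 mm between their flats, far less than the panel needs.
- frame_d: Framed panel of the row, fourth from the left: the right neighbour of the gap. Same shape and size as the panel (120 x 22 x 110 mm, same bevels, origin in the middle of its underside), loose, 0.13-0.27 kg. The three frames on the side of the clamped block can give less than 1 mm in all, those on the other side slide away with their block when pushed (about 4 N in all).
- frame_e: Framed panel of the row, fifth from the left. Same shape and size as the panel (120 x 22 x 110 mm, same bevels, origin in the middle of its underside), loose, 0.13-0.27 kg.
- frame_f: Framed panel of the row, last on the right, next to the right end block. Same shape and size as the panel (120 x 22 x 110 mm, same bevels, origin in the middle of its underside), loose, 0.13-0.27 kg.
Things that resemble listed ones, but are neither listed nor needed, are in the scene too. Leave any green or red look-alike of the panel alone.

How it is judged (in metres and radians):
On the way, in this order (a step that is already met when the one before it is completed fails the run):
1. the panel is lifted clear of the groove of the stand (z of panel in the frame of stand above 0.034 m), for 0.1 s.
2. the leading edge of the panel has entered the gap, about 20 mm in between its two neighbours, low over the rack floor (x of panel in the frame of rack above -0.1 m and z of panel in the frame of rack below 0.03 m and y of panel in the frame of rack between -0.015 and 0.015 m), for 0.1 s.
At the end, for the whole second after the job is handed in: Panel released and at rest between frame_c and frame_d, within 6 mm of each, within 2 mm of fully home (flush), within 3 mm of the rack floor, upright within 0.07 rad; the six frames stand on the rack floor, upright within 0.10 rad, none over 6 mm out of the row (x of panel in the frame of rack between -0.002 and 0.003 m and z of panel in the frame of rack between 0.015 and 0.021 m and y of panel in the frame of frame_c between -0.028 and -0.019 m and y of panel in the frame of frame_d between 0.019 and 0.028 m and angle between panel's own z axis and vertical below 0.07 rad and linear speed of panel below 0.02 m/s and angle between each of frame_a, frame_b, frame_c, frame_d, frame_e, frame_f's own z axis and vertical below 0.1 rad and x of each of frame_a, frame_b, frame_c, frame_d, frame_e, frame_f in the frame of rack above -0.006 m and z of each of frame_a, frame_b, frame_c, frame_d, frame_e, frame_f in the frame of rack below 0.022 m); the robot touches nothing.
It fails at once if the panel presses on a neighbour with more than 15 N (contact force between panel and frame_c above 15 N or contact force between panel and frame_d above 15 N).
It fails at once if the panel presses on the rack (floor or back stop) with more than 25 N (contact force between panel and rack above 25 N).
It fails at once if a frame of the row topples (tilts more than 0.2 rad) (angle between any of frame_a, frame_b, frame_c, frame_d, frame_e, frame_f's own z axis and vertical above 0.2 rad).
It fails at once if the bottle, the foil roll or the pliers are shifted by more than 20 mm (distance of any of flux_bottle, foil_roll, pliers from where it was at the start of the episode above 0.02 m).
It also fails if it takes over 72 s, if anything falls off the work surface, if the arm or the gripper's body presses on something with over 40 N, if the wrist force passes 120 N, or if a joint passes its speed limit or range.

ROBOT

A 6-joint arm with a two-finger parallel gripper is mounted at the origin on the work surface. World frame = base frame: x ahead of the robot, y to its left, z up, the work surface at z = 0. Lengths are in mm, angles in rad, forces in N, time in s.
With the tool pointing down it reaches from about 275 to 825 mm from the base axis. Payload 5.2 kg.
Tool frame: the origin (TCP) lies between the finger pads; the fingertips stand ctrl.tip_extent ahead of it and the grasp point (between the pads) lies 11 mm behind it (ctrl.tip_extent is the distance from the TCP to the fingertips, in mm); y points along the fingers, z is the direction in which the jaws open and shut, and the axes are right-handed (so a half turn about y gives the same grasp; the last joint's range is limited). The gripper opens to 93 mm and grips with 3 to 60 N. Pads are 15 mm wide; open, the fingers measure 128 mm over their backs; the gripper's body (75 mm by 188 mm) begins 65 mm behind the grasp point.
Start: joints at [-1.367, 0.259, 1.535, -0, 1.348, -0.203], TCP at [217.641, -505.111, 226.653] pointing down, gripper open.
Joint ranges: [-3.14, 3.14], [-0.91, 2.08], [0.19, 2.58], [-1.22, 4.36], [0.22, 2.71], [-3.12, 3.12]. Speed limits (rad/s): [2.57, 2.57, 3.14, 3.14, 3.14, 3.14].

INTERFACE

Orientations are given as a unit quaternion [x, y, z, w].
In Python, from workcell import ctrl gives the robot as it stands. The module is installed in compiled form; this text tells all that it offers.
- The arm moves only by the shell command python3 -m creep 'ROWS' [OPENING] [FORCE]. ROWS is JSON, a list of rows, each a list of 2 entries, a list of its own where there are three numbers: the shift along the world's x, y, z in m, then the turn, a rotation vector about the world's x, y, z in degrees. A call has exactly 5 rows; each row is the pose to reach, as a shift and turn from the pose commanded when the call began; what a row does not reach only later rows make up. A row lasts 1/8 s, in which the tool goes at most 62.5 mm and 10.7 degrees, less where a joint would pass 70% of its speed; a pose out of reach is approached as far as the arm can. A call with a gripper value outside its range is refused whole. OPENING is the opening, from 0 (shut) to 1 (fully open), set as the call begins (- or left out, the last holds). The fingers move at their own pace and stop on an object; FORCE is the grip in N (left out, the last holds). Time passes only in rows, so rows that repeat a pose let the fingers close, or fill a call up. It gives the time, the measured TCP pose, the force and the opening at its end, in the units of the state.
- ctrl.state(): the state, without advancing time (a new reading comes with each control period).
- ctrl.grab_frame(name): name is "scene" or "top" or "wrist"; returns a dict with "color" (420x560x3 uint8, red, green, blue), "fx", "fy", "cx", "cy" (pixels), "k1" (the pictures are not rectified: a ray, as slopes to the right and down, at radius r is drawn at 1 + k1 r^2 times it, then the intrinsics apply), "extrinsics" (4x4, takes a point from world to camera coordinates). Camera axes: x right, y down, z forward; pixel columns grow to the right and rows downward; lengths in mm; the calibration is good to about 2 mm. A picture is of the moment at which its call begins. There is no depth.
- ctrl.finish_job(): hands the job in, once; it reports no verdict.
The state is a dict: "time_s": time; "qpos": joint angles; "joint_velocities": joint speeds; "effort": joint torques, N m; "tool_pos": TCP position; "orientation": TCP orientation; "ft_force": force on the tool from outside, world axes, zero at the start; "torque": the same for the moment, N m; "finger_gap": opening from 0.0 (shut) to 1.0 (fully open).
Only numpy, scipy, OpenCV 4.12 (cv2) and the standard library are available. Lean on these libraries where they do the work, as an engineer would, in place of code of your own. Each camera call takes 0.05 s, during which the arm holds its last target. There are 200 camera calls.

## Working session

There is one attempt and no reset: what is moved stays moved. The work goes in short steps, Python scripts to look and compute and a shell command to move; the robot and the scene stay as the last step left them, time stands still between calls to the robot, and variables do not carry over. Pictures are saved under pics/ and viewed, about 8 in all and at most 12, crops included, and the job is handed in when it is done.

```bash
mkdir -p pics
cat > h.py <<'E'
import numpy as np, cv2
from workcell import ctrl
def grab(n,save=None):
    f=ctrl.grab_frame(n)
    if save: cv2.imwrite('pics/'+save,f['color'][:,:,::-1])
    return f
def ray(f,u,v):
    x,y=(u-f['cx'])/f['fx'],(v-f['cy'])/f['fy']
    xu,yu=x,y
    for _ in range(30):
        r2=xu*xu+yu*yu; s=1+f['k1']*r2; xu,yu=x/s,y/s
    E=np.array(f['extrinsics']); R,t=E[:3,:3],E[:3,3]
    return -R.T@t, R.T@np.array([xu,yu,1.])
def onz(f,u,v,z):
    o,d=ray(f,u,v); return o+d*(z-o[2])/d[2]
def proj(f,p):
    E=np.array(f['extrinsics']); c=E[:3,:3]@np.array(p)+E[:3,3]
    x,y=c[:2]/c[2]; s=1+f['k1']*(x*x+y*y)
    return f['cx']+f['fx']*x*s, f['cy']+f['fy']*y*s
E
python3 - <<'E'
from h import *
import pickle
fs={n:grab(n) for n in('scene','top','wrist')}
pickle.dump(fs,open('f0.pkl','wb'))
for n in ('scene','top'): cv2.imwrite(f'pics/{n}0.png',fs[n]['color'][:,:,::-1])
for n,f in fs.items(): o,d=ray(f,f['cx'],f['cy']); print(n,o.round(),d.round(2),f['fx'],f['k1'])
print(ctrl.state(),ctrl.tip_extent)
E
```

```text
scene [1525.  225.  823.] [-0.75 -0.22 -0.62] 451.2934943380699 -0.09910603921468869
top [ 435.  -33. 1213.] [ 0.13 -0.02 -0.99] 502.76267135439707 -0.1348565680411231
wrist [ 281. -478.  384.] [-0.23 -0.1  -0.97] 372.26984939193676 -0.08436031190880432
{'time_s': 0.15, 'qpos': array([-1.36684981e+00,  2.59188144e-01,  1.53578637e+00,  2.68514824e-05,
        1.34799213e+00, -2.02811682e-01]), 'joint_velocities': array([ 0.00082941, -0.00227081, -0.00296157, -0.00070381,  0.00066319,
       -0.00010656]), 'effort': array([ 1.97189576e-03, -4.37642741e+01, -2.84235549e+01,  7.17634312e-02,
        3.78822908e-02, -7.83820974e-05]), 'tool_pos': array([ 217.54415723, -504.73162637,  226.02010759]), 'orientation': array([-0.1428103 ,  0.69301911, -0.69204755,  0.14282827]), 'ft_force': array([-0.00184481,  0.51485185, -0.21300615]), 'torque': array([-0.02525705,  0.03295063,  0.01591281]), 'finger_gap': 0.9974215082405739} 8.0
```

View pics/top0.png

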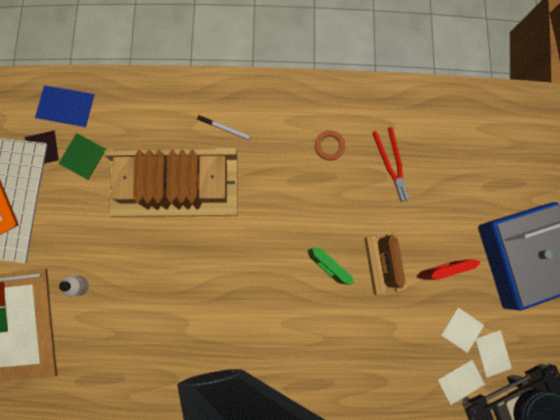

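View pics/scene0.png

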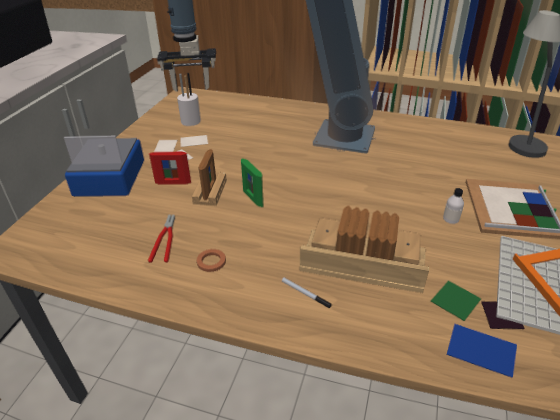

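The top view shows the rack at about (173,183), its open front towards the robot and its back stop at row 152. The panel stands in the stand at about (388,264), nearly along x. The green look-alike is at (331,266), the red one at (449,270). The scene view agrees. I'll crop both for detail.

Run:
```python
from h import *
import pickle
fs=pickle.load(open('f0.pkl','rb'));c=fs['top']['color'][:,:,::-1]
a=cv2.resize(c[140:225,100:245],None,fx=5.5,fy=5.5,interpolation=cv2.INTER_CUBIC)[:, :797]
cv2.imwrite('pics/rack.png',a)
b=cv2.resize(c[225:305,300:420],None,fx=6.5,fy=6.5,interpolation=cv2.INTER_CUBIC)
cv2.imwrite('pics/stand.png',b)
```

```text
(no output)
```

View pics/rack.png

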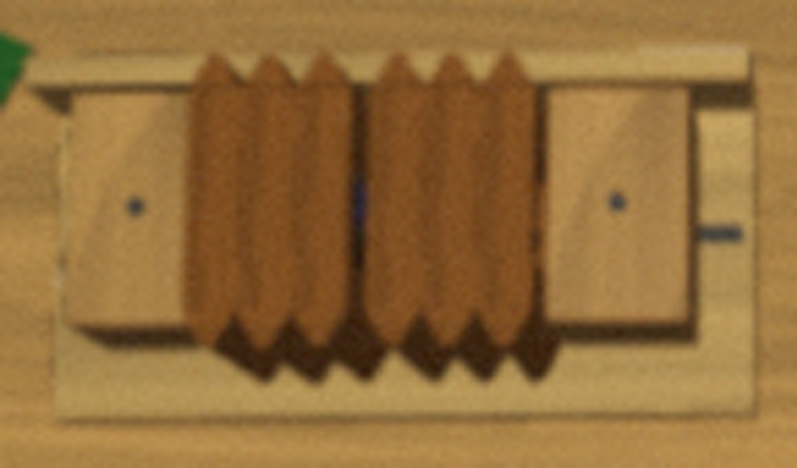

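View pics/stand.png

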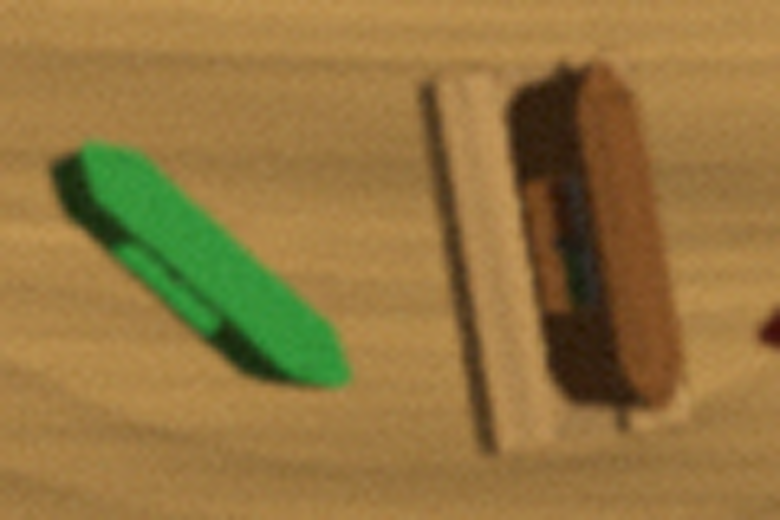

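Run:
```python
from h import *
import pickle
fs=pickle.load(open('f0.pkl','rb'));f=fs['top']
R=lambda x,y,z:onz(f,100+(x+.5)/5.5-.5,140+(y+.5)/5.5-.5,z)
S=lambda x,y,z:onz(f,300+(x+.5)/6.5-.5,225+(y+.5)/6.5-.5,z)
def pr(n,a):print(n,[p.round(1)[:2].tolist() for p in a])
pr('basefront',[R(57,418,18),R(755,412,18)])
a,b=R(57,418,18),R(755,412,18);print(np.linalg.norm(a-b),np.degrees(np.arctan2((a-b)[0],(a-b)[1])))
m=(a+b)/2; y=(a-b)/np.linalg.norm(a-b); x=np.array([y[1],-y[0],0]); o=m+75*x
print('rack o',o,x)
loc=lambda p:(round(float((p-o)@x),1),round(float((p-o)@y),1))
for q in [(213,52),(268,55),(322,52),(398,52),(450,52),(508,50),(207,345),(262,345),(315,345),(397,345),(447,345),(500,345),(350,200),(367,200),(188,200),(535,200)]: print('frame',q,loc(R(*q,128)))
for q in [(72,92),(187,200),(68,325),(548,90),(688,90),(548,322),(688,322)]: print('block',q,loc(R(*q,88)))
for q in [(35,50),(748,47),(748,83)]: print('stop',loc(R(*q,78)))
p1,p2=S(597,65,122),S(655,405,122); print('panel',p1,p2,(p1+p2)/2,np.linalg.norm(p1-p2),np.degrees(np.arctan2((p1-p2)[1],(p1-p2)[0])))
pr('panel mid edges',[S(598,240,122),S(667,230,122)])
q=[S(435,75,30),S(493,452,30)];pr('standleft',q);d=q[0]-q[1];print(np.linalg.norm(d),np.degrees(np.arctan2(d[1],d[0])))
d/=np.linalg.norm(d);n=np.array([d[1],-d[0],0]);print('stand c',(q[0]+q[1])/2+37*n)
pr('green',[S(110,150,110),S(340,375,110)])
```

```text
basefront [[577.8, 325.7], [587.9, 19.1]]
306.7881990320985 -1.8846249183561654
rack o [657.80057686 174.86675561  18.        ] [0.99945908 0.03288698 0.        ]
frame (213, 52) (59.7, 61.7)
frame (268, 55) (58.1, 39.2)
frame (322, 52) (59.1, 17.1)
frame (398, 52) (58.6, -13.8)
frame (450, 52) (58.4, -34.9)
frame (508, 50) (58.9, -58.4)
frame (207, 345) (-60.4, 60.8)
frame (262, 345) (-60.6, 38.6)
frame (315, 345) (-60.8, 17.3)
frame (397, 345) (-61.1, -15.5)
frame (447, 345) (-61.3, -35.5)
frame (500, 345) (-61.5, -56.6)
frame (350, 200) (-2.2, 4.4)
frame (367, 200) (-2.2, -2.5)
frame (188, 200) (-1.4, 70.1)
frame (535, 200) (-3.0, -70.0)
block (72, 92) (54.0, 131.0)
block (187, 200) (7.0, 80.5)
block (68, 325) (-45.2, 129.2)
block (548, 90) (52.2, -70.1)
block (688, 90) (51.6, -128.6)
block (548, 322) (-45.9, -71.0)
block (688, 322) (-46.4, -128.7)
stop (75.2, 150.8)
stop (72.5, -153.2)
stop (56.9, -153.2)
panel [ 538.0706854  -326.84848915  122.        ] [ 423.60723986 -346.22794155  122.        ] [ 480.83896263 -336.53821535  122.        ] 116.09239226410838 9.609445247371232
panel mid edges [[478.8, -326.8], [482.5, -350.7]]
standleft [[541.8, -291.0], [405.0, -312.4]]
138.50999743389215 8.914243833927879
stand c [ 479.12815709 -338.26374658   30.        ]
green [[506.8, -162.1], [432.3, -241.0]]
```

Run:
```python
from h import *
from scipy.spatial.transform import Rotation as Ro
s=ctrl.state();R=Ro.from_quat(s['orientation']).as_matrix();print(R.round(3))
import pickle
f=pickle.load(open('f0.pkl','rb'))['top'];print(onz(f,420,275,0),onz(f,418,277,110),onz(f,480,265,110))
g=np.array([480.5,-337.5])-38*np.array([np.cos(np.radians(9.3)),np.sin(np.radians(9.3))])
print(g,g-s['tool_pos'][:2])
for v in (R[:,0],R[:,2]): print(np.degrees(np.arctan2(v[1],v[0])))
```

```text
[[-0.918 -0.     0.396]
 [-0.396  0.001 -0.918]
 [-0.    -1.    -0.001]]
[ 451.65546094 -430.71374871    0.        ] [ 445.70535381 -390.04201856  110.        ] [ 473.92761563 -536.00688393  110.        ]
[ 442.99948278 -343.6409452 ] [225.45532555 161.09068117]
-156.69482453234957
-66.69480130593412
```

```bash
python3 -m creep '[[[0.055,0.04,0],[0,0,-5]],[[0.11,0.08,0],[0,0,-10]],[[0.165,0.12,0],[0,0,-14]],[[0.2255,0.161,0],[0,0,-14]],[[0.2255,0.161,0],[0,0,-14]]]' 0.36 60
python3 -m creep '[[[0,0,0],[0,0,0]],[[0,0,0],[0,0,0]],[[0,0,0],[0,0,0]],[[0,0,0],[0,0,0]],[[0,0,0],[0,0,0]]]'
python3 - <<'E'
from h import *
f=grab('wrist','w1.png')
for p in [(480.5+60*.987,-337.5+60*.162,122),(480.5-60*.987,-337.5-60*.162,122),(480.5,-337.5,122)]: print(proj(f,p))
E
```

```text
time_s: 0.78
tool_pos: [445.4, -341.6, 226.4]
orientation: [-0.058, 0.705, -0.704, 0.059]
ft_force: [-1.1, 0.1, -0.7]
finger_gap: 0.51
time_s: 1.4
tool_pos: [442.6, -344.7, 226.7]
orientation: [0.057, -0.705, 0.705, -0.057]
ft_force: [0.8, -0.5, 0.6]
finger_gap: 0.359
(np.float64(274.12512947028597), np.float64(76.31834906904223))
(np.float64(274.8166364919575), np.float64(246.05815316718497))
(np.float64(274.48161226659556), np.float64(165.27775446274137))
```

View pics/w1.png

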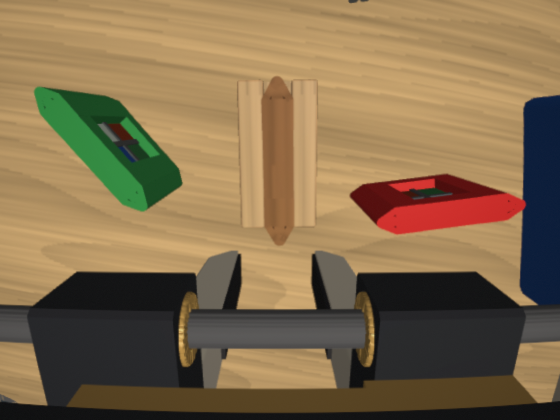

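The wrist view shows the panel edge-on with tips at (277,76) and (279,244), within 2 mm of the prediction. The fingers straddle column 276, and the red look-alike's near corner is at (352,195). I'll shift 1 mm towards −y and descend.

```bash
python3 -m creep '[[[0,-0.001,-0.04],[0,0,0]],[[0,-0.001,-0.08],[0,0,0]],[[0,-0.001,-0.12],[0,0,0]],[[0,-0.001,-0.15],[0,0,0]],[[0,-0.001,-0.163],[0,0,0]]]' 
python3 -m creep '[[[0,0,0],[0,0,0]],[[0,0,0],[0,0,0]],[[0,0,0],[0,0,0]],[[0,0,0],[0,0,0]],[[0,0,0],[0,0,0]]]' 0.1 60
python3 -m creep '[[[0,0,0],[0,0,0]],[[0,0,0],[0,0,0]],[[0,0,0.005],[0,0,0]],[[0,0,0.01],[0,0,0]],[[0,0,0.02],[0,0,0]]]' 0.1 60
```

```text
time_s: 2.08
tool_pos: [442.3, -344.4, 61.9]
orientation: [-0.058, 0.706, -0.704, 0.057]
ft_force: [0.4, 0.0, -0.3]
finger_gap: 0.362
time_s: 2.7
tool_pos: [443.5, -345.5, 64.5]
orientation: [0.057, -0.704, 0.705, -0.058]
ft_force: [0.2, 0.6, 4.0]
finger_gap: 0.233
time_s: 3.32
tool_pos: [442.8, -344.7, 83.6]
orientation: [-0.058, 0.705, -0.704, 0.057]
ft_force: [-1.0, -0.7, -1.7]
finger_gap: 0.23
```

```bash
python3 -m creep '[[[0,0,0.03],[0,0,0]],[[0,0,0.06],[0,0,0]],[[0,0,0.095],[0,0,0]],[[0.005,0.02,0.13],[0,0,-1]],[[0.01,0.05,0.142],[0,0,-2]]]'
python3 -m creep '[[[0.005,0.045,0],[0,0,-1]],[[0.01,0.09,0],[0,0,-2]],[[0.015,0.135,0],[0,0,-3]],[[0.02,0.18,0],[0,0,-4]],[[0.022,0.225,0],[0,0,-5.4]]]'
python3 -m creep '[[[0,0.045,0],[0,0,0]],[[0,0.09,0],[0,0,0]],[[0,0.135,0],[0,0,0]],[[0,0.18,0],[0,0,0]],[[0,0.22,0],[0,0,0]]]'
python3 -m creep '[[[0,0.02,0],[0,0,0]],[[0,0.02,0],[0,0,0]],[[0,0.02,-0.02],[0,0,0]],[[0,0.02,-0.05],[0,0,0]],[[0,0.02,-0.05],[0,0,0]]]'
python3 -m creep '[[[0,0,0],[0,0,0]],[[0,0,0],[0,0,0]],[[0,0,0],[0,0,0]],[[0,0,0],[0,0,0]],[[0,0,0],[0,0,0]]]'
python3 - <<'E'
from h import *
f=grab('top','t2.png');s=ctrl.state()
from scipy.spatial.transform import Rotation as Ro
R=Ro.from_quat(s['orientation']).as_matrix();v=R[:,0];print(s['tool_pos'],s['finger_gap'],np.degrees(np.arctan2(v[1],v[0])),R[:,1])
c=f['color'][:,:,::-1]
cv2.imwrite('pics/t2c.png',cv2.resize(c[140:270,100:245],None,fx=4.5,fy=4.5,interpolation=cv2.INTER_CUBIC))
g=grab('wrist','w2.png')
E
```

```text
time_s: 3.95
tool_pos: [454.0, -296.0, 228.7]
orientation: [0.043, -0.704, 0.707, -0.045]
ft_force: [0.0, -0.3, -1.8]
finger_gap: 0.234
time_s: 4.58
tool_pos: [475.1, -68.6, 226.2]
orientation: [0.011, -0.707, 0.707, -0.012]
ft_force: [0.1, 0.1, -1.8]
finger_gap: 0.232
time_s: 5.2
tool_pos: [474.8, 151.6, 226.3]
orientation: [-0.012, 0.707, -0.707, 0.012]
ft_force: [0.0, 1.0, -1.2]
finger_gap: 0.235
time_s: 5.82
tool_pos: [473.5, 168.7, 174.0]
orientation: [0.013, -0.707, 0.707, -0.01]
ft_force: [-0.3, -0.2, -0.9]
finger_gap: 0.235
time_s: 6.45
tool_pos: [475.2, 169.9, 175.8]
orientation: [-0.012, 0.707, -0.707, 0.012]
ft_force: [0.9, -0.0, -1.6]
finger_gap: 0.232
[475.14639297 169.9402388  175.73068752] 0.23495878840966283 -178.0858399279386 [ 1.00658519e-04  1.56155793e-05 -9.99999995e-01]
```

View pics/t2c.png

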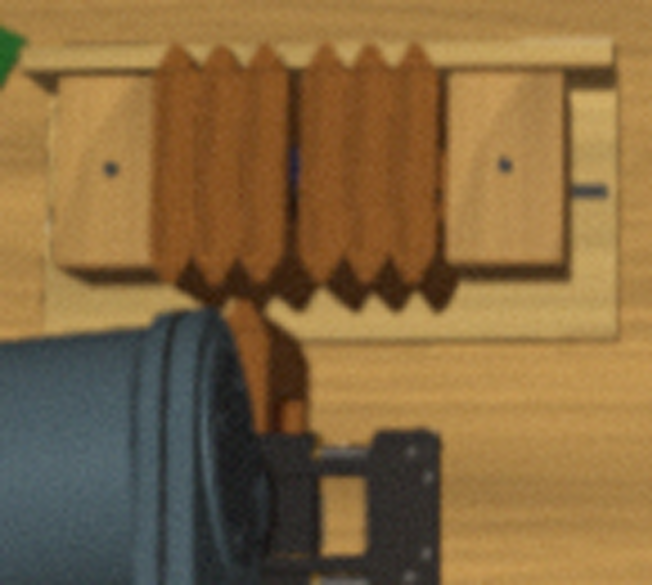

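View pics/w2.png

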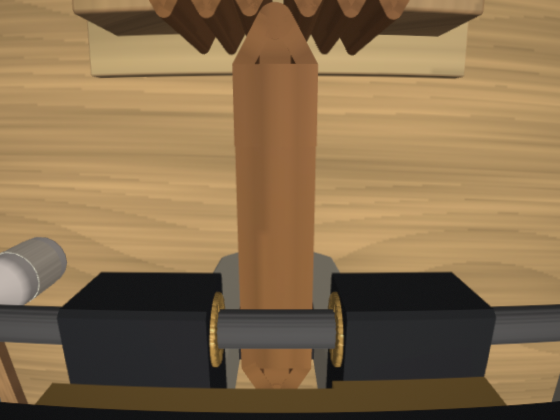

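Crop of the top view: the panel's leading tip shows at about (243,300), below and left of the gap at (293,170), raised by parallax. The wrist view shows the panel held straight, its tip at (275,3) and its flat from column 233 to 317.

Run:
```python
from h import *
f=ctrl.grab_frame('top');g=ctrl.grab_frame('wrist');s=ctrl.state();print(s['tool_pos'])
o=np.array([657.8,174.9,0]);x=np.array([.99946,.03289,0]);y=np.array([-.03289,.99946,0])
loc=lambda p:(round(float((p-o)@x),1),round(float((p-o)@y),1))
T=lambda u,v,z:onz(f,100+(u+.5)/4.5-.5,140+(v+.5)/4.5-.5,z)
print('tcp',loc(s['tool_pos']))
for z in (230,234):
  print('top tip',loc(T(243,300,z)),'wrist tip',loc(onz(g,275,3,z)),'shoulders',loc(onz(g,233,64,z)),loc(onz(g,317,64,z)),'rear tip',loc(onz(g,275,388,z)))
# frames tips low bottoms from wrist at z=128: front tips
for u,v in [(165,15),(207,15),(253,15),(300,15),(345,15),(395,15)]: print(loc(onz(g,u,v,128)))
print('base corners',loc(onz(g,91,76,18)),loc(onz(g,466,76,18)),loc(onz(g,91,75,0)),loc(onz(g,466,75,0)))
```

```text
[475.09071429 169.91942615 175.63681595]
tcp (-182.8, 1.0)
top tip (-84.5, 3.2) wrist tip (-83.9, 1.1) shoulders (-99.0, 12.3) (-99.1, -9.9) rear tip (-199.6, 1.4)
top tip (-85.1, 2.3) wrist tip (-85.0, 1.1) shoulders (-99.6, 11.8) (-99.6, -9.5) rear tip (-196.3, 1.3)
(-59.2, 58.3)
(-59.8, 36.4)
(-60.1, 12.7)
(-60.1, -11.4)
(-59.9, -34.6)
(-59.3, -60.7)
base corners (-75.2, 153.6) (-75.5, -156.0) (-72.2, 162.3) (-72.5, -164.8)
```

```bash
python3 -m creep '[[[0,0,-0.025],[0,0,0]],[[0,0,-0.05],[0,0,0]],[[0,0,-0.075],[0,0,0]],[[0,0,-0.095],[0,0,0]],[[0,0,-0.103],[0,0,0]]]'
python3 -m creep '[[[0.008,0,0],[0,0,0]],[[0.016,0,0],[0,0,0]],[[0.024,0.001,0],[0,0,0]],[[0.030,0.001,0],[0,0,0]],[[0.034,0.001,0],[0,0,0]]]'
python3 -m creep '[[[0,0,0],[0,0,0]],[[0,0,0],[0,0,0]],[[0,0,0],[0,0,0]],[[0,0,0],[0,0,0]],[[0,0,0],[0,0,0]]]'
```

```text
time_s: 7.28
tool_pos: [474.4, 169.8, 71.5]
orientation: [0.013, -0.707, 0.707, -0.011]
ft_force: [0.1, 0.3, -1.0]
finger_gap: 0.233
time_s: 7.9
tool_pos: [509.7, 170.9, 72.8]
orientation: [-0.012, 0.707, -0.707, 0.012]
ft_force: [-1.3, 0.1, -1.7]
finger_gap: 0.229
time_s: 8.52
tool_pos: [509.1, 170.9, 72.7]
orientation: [-0.012, 0.707, -0.707, 0.012]
ft_force: [0.0, -0.2, -1.8]
finger_gap: 0.232
```

```bash
python3 -m creep '[[[0,0.0005,0],[0,0,0]],[[0,0.001,0],[0,0,0]],[[0,0.0015,0],[0,0,0]],[[0,0.002,0],[0,0,0]],[[0,0.002,0],[0,0,0]]]'
python3 -m creep '[[[0,0.0003,0],[0,0,0]],[[0,0.0006,0],[0,0,0]],[[0,0.001,0],[0,0,0]],[[0,0.001,0],[0,0,0]],[[0,0.001,0],[0,0,0]]]'
```

```text
time_s: 9.15
tool_pos: [509.2, 172.9, 72.6]
orientation: [-0.012, 0.707, -0.707, 0.012]
ft_force: [-0.7, 0.4, -1.7]
finger_gap: 0.23
time_s: 9.78
tool_pos: [509.1, 173.9, 72.6]
orientation: [0.012, -0.707, 0.707, -0.012]
ft_force: [-0.5, -0.8, -2.4]
finger_gap: 0.237
```

```bash
python3 -m creep '[[[0,0.0003,0],[0,0,0]],[[0,0.0006,0],[0,0,0]],[[0,0.001,0],[0,0,0]],[[0,0.001,0],[0,0,0]],[[0,0.001,0],[0,0,0]]]'
python3 -m creep '[[[0,0.0003,0],[0,0,0]],[[0,0.0006,0],[0,0,0]],[[0,0.001,0],[0,0,0]],[[0,0.001,0],[0,0,0]],[[0,0.001,0],[0,0,0]]]'
```

```text
time_s: 10.4
tool_pos: [509.1, 174.8, 72.6]
orientation: [0.012, -0.707, 0.707, -0.012]
ft_force: [-0.5, -2.3, -0.9]
finger_gap: 0.234
time_s: 11.02
tool_pos: [509.1, 175.9, 72.6]
orientation: [-0.012, 0.707, -0.707, 0.012]
ft_force: [-0.4, -2.1, -0.1]
finger_gap: 0.229
```

```bash
python3 -m creep '[[[0,0.0003,0],[0,0,0]],[[0,0.0006,0],[0,0,0]],[[0,0.001,0],[0,0,0]],[[0,0.001,0],[0,0,0]],[[0,0.001,0],[0,0,0]]]'
python3 -m creep '[[[0,0.0003,0],[0,0,0]],[[0,0.0006,0],[0,0,0]],[[0,0.001,0],[0,0,0]],[[0,0.001,0],[0,0,0]],[[0,0.001,0],[0,0,0]]]'
python3 - <<'E'
from h import *
print(ctrl.state()['torque'])
f=grab('top','t3.png');g=grab('wrist','w3.png')
c=f['color'][:,:,::-1]
a=cv2.resize(c[140:225,100:245],None,fx=4,fy=4,interpolation=cv2.INTER_CUBIC)
b=g['color'][0:230,:,::-1]
w=np.zeros((600,580,3),np.uint8); w[:340,:580]=a; w[345:575,:560]=b
cv2.imwrite('pics/c3.png',w)
E
```

```text
time_s: 11.65
tool_pos: [509.0, 176.9, 72.6]
orientation: [-0.012, 0.707, -0.707, 0.012]
ft_force: [-1.5, -1.7, -1.4]
finger_gap: 0.235
time_s: 12.28
tool_pos: [509.0, 177.9, 72.6]
orientation: [-0.012, 0.707, -0.707, 0.012]
ft_force: [-2.0, -2.2, -0.8]
finger_gap: 0.232
[-0.3447306   0.45903044 -0.17352013]
```

View pics/c3.png

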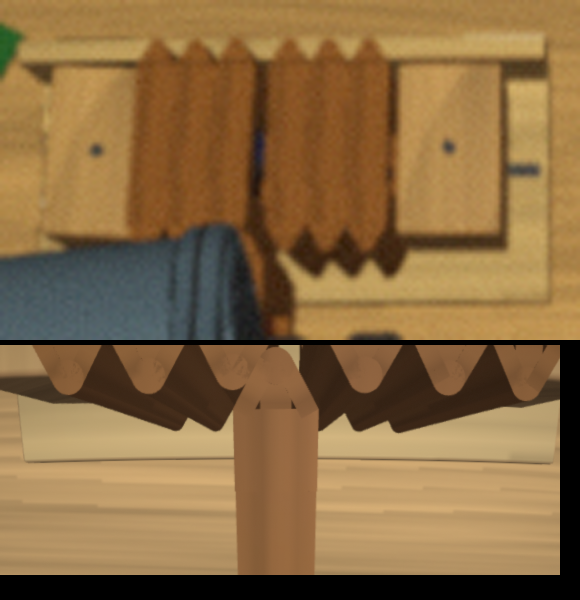

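The image shows frame_c's front edge moved left with the panel, while the three right frames stay put. The side force stayed near 2 N over about 4 mm, so the left side gives and the right is clamped. The panel tip is at (275,350) in the lower half, still straight in the grip. I'll advance along the right neighbour, with the panel centre at about rack y 8.5.

```bash
python3 -m creep '[[[0.001,0.0003,0],[0,0,0]],[[0.002,0.0006,0],[0,0,0]],[[0.003,0.0006,0],[0,0,0]],[[0.004,0.0006,0],[0,0,0]],[[0.004,0.0006,0],[0,0,0]]]'
python3 -m creep '[[[0.001,0,0],[0,0,0]],[[0.002,0,0],[0,0,0]],[[0.003,0.0001,0],[0,0,0]],[[0.004,0.0001,0],[0,0,0]],[[0.004,0.0001,0],[0,0,0]]]'
```

```text
time_s: 13.0
tool_pos: [513.2, 178.5, 72.6]
orientation: [-0.012, 0.707, -0.707, 0.012]
ft_force: [-2.7, -1.1, -2.8]
finger_gap: 0.233
time_s: 13.62
tool_pos: [517.5, 178.6, 72.7]
orientation: [-0.012, 0.707, -0.707, 0.012]
ft_force: [-1.9, -2.6, -2.5]
finger_gap: 0.235
```

```bash
python3 -m creep '[[[0.001,0,0],[0,0,0]],[[0.002,0,0],[0,0,0]],[[0.003,0.0001,0],[0,0,0]],[[0.004,0.0001,0],[0,0,0]],[[0.004,0.0001,0],[0,0,0]]]'
```

```text
time_s: 14.25
tool_pos: [521.3, 178.7, 72.7]
orientation: [-0.012, 0.707, -0.707, 0.012]
ft_force: [-1.4, -1.9, -2.5]
finger_gap: 0.234
```

```bash
python3 -m creep '[[[0.0015,0,0],[0,0,0]],[[0.003,0.0001,0],[0,0,0]],[[0.0045,0.0001,0],[0,0,0]],[[0.006,0.0002,0],[0,0,0]],[[0.006,0.0002,0],[0,0,0]]]'
python3 -m creep '[[[0.0015,0,0],[0,0,0]],[[0.003,0.0001,0],[0,0,0]],[[0.0045,0.0001,0],[0,0,0]],[[0.006,0.0002,0],[0,0,0]],[[0.006,0.0002,0],[0,0,0]]]'
```

```text
time_s: 14.88
tool_pos: [527.4, 178.9, 72.7]
orientation: [-0.012, 0.707, -0.707, 0.012]
ft_force: [-0.9, -1.6, -2.0]
finger_gap: 0.234
time_s: 15.5
tool_pos: [533.6, 179.1, 72.7]
orientation: [-0.011, 0.707, -0.707, 0.012]
ft_force: [0.1, -2.0, -2.1]
finger_gap: 0.232
```

```bash
python3 -m creep '[[[0.0015,0,0],[0,0,0]],[[0.003,0.0001,0],[0,0,0]],[[0.0045,0.0001,0],[0,0,0]],[[0.006,0.0002,0],[0,0,0]],[[0.006,0.0002,0],[0,0,0]]]'
```

```text
time_s: 16.12
tool_pos: [539.4, 179.3, 72.6]
orientation: [-0.012, 0.707, -0.707, 0.012]
ft_force: [-1.0, -2.3, -2.4]
finger_gap: 0.238
```

```bash
python3 -m creep '[[[0.002,0.0001,0],[0,0,0]],[[0.004,0.0001,0],[0,0,0]],[[0.006,0.0002,0],[0,0,0]],[[0.008,0.0003,0],[0,0,0]],[[0.008,0.0003,0],[0,0,0]]]'
python3 -m creep '[[[0.002,0.0001,0],[0,0,0]],[[0.004,0.0001,0],[0,0,0]],[[0.006,0.0002,0],[0,0,0]],[[0.008,0.0003,0],[0,0,0]],[[0.008,0.0003,0],[0,0,0]]]'
```

```text
time_s: 16.75
tool_pos: [547.5, 179.6, 72.6]
orientation: [-0.012, 0.707, -0.707, 0.012]
ft_force: [-0.8, -2.8, -2.9]
finger_gap: 0.232
time_s: 17.38
tool_pos: [555.5, 179.9, 72.6]
orientation: [-0.012, 0.707, -0.707, 0.012]
ft_force: [-0.2, -3.0, -2.5]
finger_gap: 0.234
```

```bash
python3 -m creep '[[[0.002,0.0001,0],[0,0,0]],[[0.004,0.0001,0],[0,0,0]],[[0.006,0.0002,0],[0,0,0]],[[0.008,0.0003,0],[0,0,0]],[[0.008,0.0003,0],[0,0,0]]]'
```

```text
time_s: 18.0
tool_pos: [563.6, 180.3, 72.7]
orientation: [-0.012, 0.707, -0.707, 0.012]
ft_force: [0.1, -3.5, -3.7]
finger_gap: 0.234
```

```bash
python3 -m creep '[[[0.002,0.0001,0],[0,0,0]],[[0.004,0.0001,0],[0,0,0]],[[0.006,0.0002,0],[0,0,0]],[[0.008,0.0003,0],[0,0,0]],[[0.008,0.0003,0],[0,0,0]]]'
python3 - <<'E'
from h import *
g=grab('wrist','w4.png');f=grab('top','t4.png')
c=f['color'][:,:,::-1]
a=cv2.resize(c[140:215,100:245],None,fx=4,fy=4,interpolation=cv2.INTER_CUBIC)
w=np.zeros((595,580,3),np.uint8); w[:300,:580]=a; w[302:592,:560]=g['color'][0:290,:,::-1]
cv2.imwrite('pics/c4.png',w)
E
```

```text
time_s: 18.62
tool_pos: [571.5, 180.6, 72.7]
orientation: [-0.012, 0.707, -0.707, 0.012]
ft_force: [-0.5, -4.2, -2.4]
finger_gap: 0.232
```

View pics/c4.png

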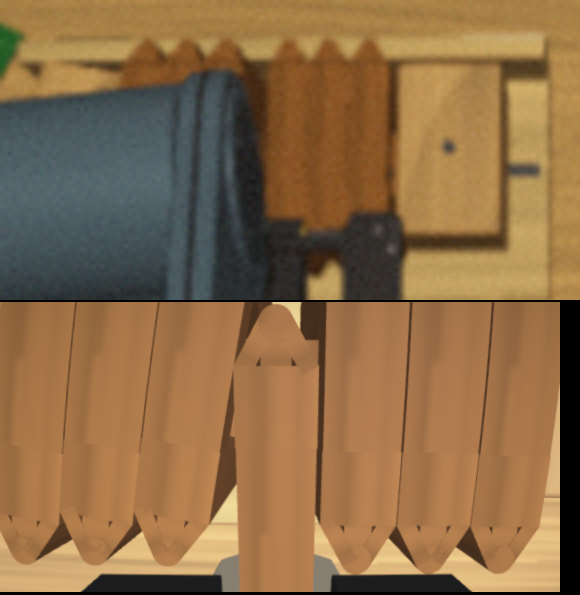

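The panel is about 70 mm in. The right frames are straight with about 1 mm of clearance, near (320,450). The left frames are pushed over and yawed a few degrees, and the fingers are still in front of the row. I'll go on about 11 mm.

```bash
python3 -m creep '[[[0.002,0.0001,0],[0,0,0]],[[0.004,0.0001,0],[0,0,0]],[[0.006,0.0002,0],[0,0,0]],[[0.007,0.0002,0],[0,0,0]],[[0.007,0.0002,0],[0,0,0]]]'
```

```text
time_s: 19.35
tool_pos: [578.3, 180.7, 72.6]
orientation: [-0.012, 0.707, -0.707, 0.012]
ft_force: [-0.8, -3.0, -2.2]
finger_gap: 0.233
```

```bash
python3 -m creep '[[[0.002,0.0001,0],[0,0,0]],[[0.004,0.0001,0],[0,0,0]],[[0.004,0.0001,0],[0,0,0]],[[0.004,0.0001,0],[0,0,0]],[[0.004,0.0001,0],[0,0,0]]]'
```

```text
time_s: 19.98
tool_pos: [582.5, 180.9, 72.7]
orientation: [-0.012, 0.707, -0.707, 0.012]
ft_force: [-0.6, -2.8, -2.3]
finger_gap: 0.236
```

```bash
python3 -m creep '[[[0,0,-0.0005],[0,0,0]],[[0,0,-0.001],[0,0,0]],[[0,0,-0.0015],[0,0,0]],[[0,0,-0.0015],[0,0,0]],[[0,0,-0.0015],[0,0,0]]]'
python3 -m creep '[[[0,0,-0.0003],[0,0,0]],[[0,0,-0.0006],[0,0,0]],[[0,0,-0.0006],[0,0,0]],[[0,0,-0.0006],[0,0,0]],[[0,0,-0.0006],[0,0,0]]]'
```

```text
time_s: 20.6
tool_pos: [582.3, 180.9, 71.2]
orientation: [-0.012, 0.707, -0.707, 0.012]
ft_force: [0.1, -2.2, -1.3]
finger_gap: 0.232
time_s: 21.22
tool_pos: [582.1, 180.8, 70.6]
orientation: [-0.012, 0.707, -0.707, 0.012]
ft_force: [-0.9, -1.8, 1.2]
finger_gap: 0.239
```

```bash
python3 -m creep '[[[0,0,0],[0,0,0]],[[0,0,0],[0,0,0]],[[0,0,0],[0,0,0]],[[0,0,0],[0,0,0]],[[0,0,0],[0,0,0]]]' 0.36 60
python3 -m creep '[[[-0.01,0,0],[0,0,0]],[[-0.025,-0.001,0],[0,0,0]],[[-0.045,-0.0015,0],[0,0,0]],[[-0.065,-0.002,0],[0,0,0]],[[-0.08,-0.003,0],[0,0,0]]]'
python3 -m creep '[[[0,0,0],[0,0,10]],[[0,0,0],[0,0,20]],[[0,0,0],[0,0,30]],[[0,0,0],[0,0,40]],[[0,0,0],[0,0,50]]]' 0
python3 -m creep '[[[0,0,0],[0,0,10]],[[0,0,0],[0,0,20]],[[0,0,0],[0,0,30]],[[0,0,0],[0,0,40]],[[0,0,0],[0,0,40]]]'
python3 - <<'E'
from h import *
f=grab('top','t5.png');s=ctrl.state();print(s['qpos'],s['tool_pos'],s['finger_gap'],s['ft_force'])
g=grab('scene','s5.png')
o=np.array([657.8,174.9,0]);x=np.array([.99946,.03289,0]);print((s['tool_pos']-o)@x,(s['tool_pos']-o)@[-.03289,.99946,0])
a=cv2.resize(f['color'][140:215,100:245,::-1],None,fx=4,fy=4,interpolation=cv2.INTER_CUBIC)
b=cv2.resize(g['color'][190:290,290:435,::-1],None,fx=2.9,fy=2.9,interpolation=cv2.INTER_CUBIC)
w=np.zeros((595,580,3),np.uint8); w[:300,:580]=a; w[303:303+b.shape[0],:b.shape[1]]=b[:292]
cv2.imwrite('pics/c5.png',w)
E
```

```text
time_s: 21.85
tool_pos: [582.2, 180.8, 70.6]
orientation: [-0.012, 0.707, -0.707, 0.012]
ft_force: [0.9, 0.3, 0.1]
finger_gap: 0.358
time_s: 22.48
tool_pos: [500.6, 177.8, 70.6]
orientation: [-0.012, 0.707, -0.707, 0.012]
ft_force: [0.0, 0.1, -0.2]
finger_gap: 0.36
time_s: 23.1
tool_pos: [501.8, 177.8, 70.6]
orientation: [0.311, -0.635, 0.635, -0.311]
ft_force: [-0.7, 0.1, 0.3]
finger_gap: 0.009
time_s: 23.72
tool_pos: [501.9, 177.7, 70.6]
orientation: [-0.508, 0.492, -0.492, 0.508]
ft_force: [-0.2, -0.3, -0.2]
finger_gap: 0.002
[ 1.30754390e-01  3.85242665e-01  1.77702977e+00 -7.91555604e-06
  9.79184499e-01  1.01096060e-01] [501.95633873 177.7611808   70.62593934] 0.0040588853152653944 [-0.39118379  1.47857371 -0.20012499]
-155.66540145850328 7.98533378289172
```

View pics/c5.png

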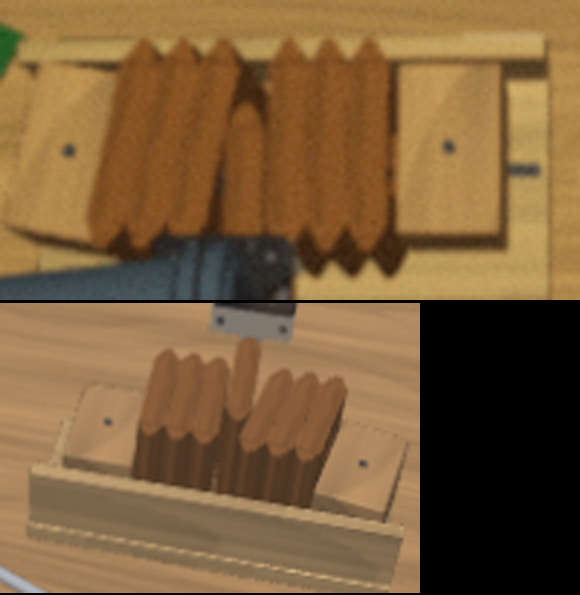

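The panel is released and standing between c and d. The three left frames and the left block have yawed about 7 degrees, front to the left. Now I'll push the panel home at mid-height with closed, turned fingers, then straighten the left side.

```bash
python3 -m creep '[[[0.01,0.0003,0],[0,0,0]],[[0.02,0.0006,0],[0,0,0]],[[0.029,0.001,0],[0,0,0]],[[0.036,0.0012,0],[0,0,0]],[[0.036,0.0012,0],[0,0,0]]]'
python3 -m creep '[[[0.002,0.0001,0],[0,0,0]],[[0.004,0.0001,0],[0,0,0]],[[0.006,0.0002,0],[0,0,0]],[[0.008,0.0003,0],[0,0,0]],[[0.008,0.0003,0],[0,0,0]]]'
```

```text
time_s: 24.45
tool_pos: [538.7, 178.9, 70.4]
orientation: [-0.508, 0.492, -0.492, 0.508]
ft_force: [-1.2, 0.2, 0.3]
finger_gap: 0.0
time_s: 25.08
tool_pos: [546.3, 179.3, 70.6]
orientation: [-0.508, 0.492, -0.492, 0.508]
ft_force: [0.6, 0.2, 0.6]
finger_gap: 0.003
```

```bash
python3 -m creep '[[[0.002,0.0001,0],[0,0,0]],[[0.004,0.0001,0],[0,0,0]],[[0.006,0.0002,0],[0,0,0]],[[0.008,0.0003,0],[0,0,0]],[[0.008,0.0003,0],[0,0,0]]]'
```

```text
time_s: 25.7
tool_pos: [554.1, 179.6, 70.5]
orientation: [0.508, -0.492, 0.492, -0.508]
ft_force: [-1.2, -1.2, 1.1]
finger_gap: 0.007
```

```bash
python3 -m creep '[[[0.002,0.0001,0],[0,0,0]],[[0.004,0.0001,0],[0,0,0]],[[0.006,0.0002,0],[0,0,0]],[[0.008,0.0003,0],[0,0,0]],[[0.008,0.0003,0],[0,0,0]]]'
```

```text
time_s: 26.32
tool_pos: [562.5, 179.9, 70.6]
orientation: [-0.508, 0.491, -0.492, 0.508]
ft_force: [-1.7, -1.2, 0.1]
finger_gap: 0.001
```

```bash
python3 -m creep '[[[0.0015,0.0001,0],[0,0,0]],[[0.003,0.0001,0],[0,0,0]],[[0.0045,0.0002,0],[0,0,0]],[[0.006,0.0002,0],[0,0,0]],[[0.006,0.0002,0],[0,0,0]]]'
```

```text
time_s: 26.95
tool_pos: [568.5, 180.1, 70.6]
orientation: [-0.508, 0.491, -0.492, 0.508]
ft_force: [-1.9, -0.0, 1.8]
finger_gap: 0.004
```

```bash
python3 -m creep '[[[0.001,0,0],[0,0,0]],[[0.002,0.0001,0],[0,0,0]],[[0.003,0.0001,0],[0,0,0]],[[0.004,0.0001,0],[0,0,0]],[[0.004,0.0001,0],[0,0,0]]]'
```

```text
time_s: 27.58
tool_pos: [572.4, 180.2, 70.6]
orientation: [-0.508, 0.492, -0.492, 0.508]
ft_force: [-3.5, -0.2, 1.8]
finger_gap: 0.004
```

```bash
python3 -m creep '[[[0.0006,0,0],[0,0,0]],[[0.0012,0,0],[0,0,0]],[[0.002,0.0001,0],[0,0,0]],[[0.002,0.0001,0],[0,0,0]],[[0.002,0.0001,0],[0,0,0]]]'
```

```text
time_s: 28.2
tool_pos: [574.3, 180.3, 70.6]
orientation: [-0.508, 0.492, -0.492, 0.508]
ft_force: [-3.2, -0.4, 1.1]
finger_gap: 0.003
```

```bash
python3 -m creep '[[[0.0005,0,0],[0,0,0]],[[0.001,0,0],[0,0,0]],[[0.0015,0,0],[0,0,0]],[[0.0015,0,0],[0,0,0]],[[0.0015,0,0],[0,0,0]]]'
```

```text
time_s: 28.82
tool_pos: [575.7, 180.3, 70.5]
orientation: [-0.508, 0.492, -0.492, 0.508]
ft_force: [-2.2, 0.3, 1.5]
finger_gap: 0.006
```

```bash
python3 -m creep '[[[0.0005,0,0],[0,0,0]],[[0.001,0,0],[0,0,0]],[[0.0015,0,0],[0,0,0]],[[0.0015,0,0],[0,0,0]],[[0.0015,0,0],[0,0,0]]]'
```

```text
time_s: 29.45
tool_pos: [577.2, 180.3, 70.6]
orientation: [-0.508, 0.492, -0.492, 0.508]
ft_force: [-2.0, 0.4, 1.4]
finger_gap: 0.005
```

```bash
python3 -m creep '[[[0.0003,0,0],[0,0,0]],[[0.0006,0,0],[0,0,0]],[[0.001,0,0],[0,0,0]],[[0.001,0,0],[0,0,0]],[[0.001,0,0],[0,0,0]]]'
```

```text
time_s: 30.08
tool_pos: [578.3, 180.3, 70.6]
orientation: [-0.508, 0.492, -0.492, 0.508]
ft_force: [-2.0, -0.1, -0.1]
finger_gap: 0.006
```

```bash
python3 -m creep '[[[0.0003,0,0],[0,0,0]],[[0.0006,0,0],[0,0,0]],[[0.001,0,0],[0,0,0]],[[0.001,0,0],[0,0,0]],[[0.001,0,0],[0,0,0]]]'
```

```text
time_s: 30.7
tool_pos: [579.1, 180.3, 70.5]
orientation: [0.508, -0.492, 0.492, -0.508]
ft_force: [-2.4, -0.1, 0.9]
finger_gap: 0.007
```

```bash
python3 -m creep '[[[0.0003,0,0],[0,0,0]],[[0.0006,0,0],[0,0,0]],[[0.0006,0,0],[0,0,0]],[[0.0006,0,0],[0,0,0]],[[0.0006,0,0],[0,0,0]]]'
```

```text
time_s: 31.32
tool_pos: [579.2, 180.3, 70.5]
orientation: [0.509, -0.492, 0.491, -0.508]
ft_force: [-4.9, -0.3, 2.0]
finger_gap: 0.009
```

```bash
python3 -m creep '[[[0.0003,0,0],[0,0,0]],[[0.0006,0,0],[0,0,0]],[[0.0006,0,0],[0,0,0]],[[0.0006,0,0],[0,0,0]],[[0.0006,0,0],[0,0,0]]]'
```

```text
time_s: 31.95
tool_pos: [579.2, 180.3, 70.5]
orientation: [0.509, -0.492, 0.491, -0.508]
ft_force: [-6.4, -0.2, 3.7]
finger_gap: 0.006
```

```bash
python3 -m creep '[[[0.0003,0,0],[0,0,0]],[[0.0006,0,0],[0,0,0]],[[0.0006,0,0],[0,0,0]],[[0.0006,0,0],[0,0,0]],[[0.0006,0,0],[0,0,0]]]'
```

```text
time_s: 32.58
tool_pos: [579.2, 180.3, 70.5]
orientation: [0.509, -0.492, 0.491, -0.507]
ft_force: [-9.2, 0.0, 5.4]
finger_gap: 0.003
```

It is against the back stop: the TCP stops at 579.2 while the force climbs to 9 N. Back off, then inspect.

```bash
python3 -m creep '[[[-0.005,0,0],[0,0,0]],[[-0.02,0,0],[0,0,0]],[[-0.05,0.01,0.02],[0,0,0]],[[-0.08,0.03,0.06],[0,0,0]],[[-0.11,0.05,0.11],[0,0,0]]]'
python3 - <<'E'
from h import *
f=grab('top','t6.png');g=grab('wrist','w6.png');print(ctrl.state()['tool_pos'])
a=cv2.resize(f['color'][140:225,100:245,::-1],None,fx=5.5,fy=5.5,interpolation=cv2.INTER_CUBIC)
cv2.imwrite('pics/c6.png',a)
E
```

```text
time_s: 33.2
tool_pos: [470.3, 230.5, 181.0]
orientation: [0.508, -0.492, 0.492, -0.508]
ft_force: [1.7, 0.6, 0.6]
finger_gap: 0.007
[472.23979478 232.91510818 186.37202486]
```

View pics/c6.png

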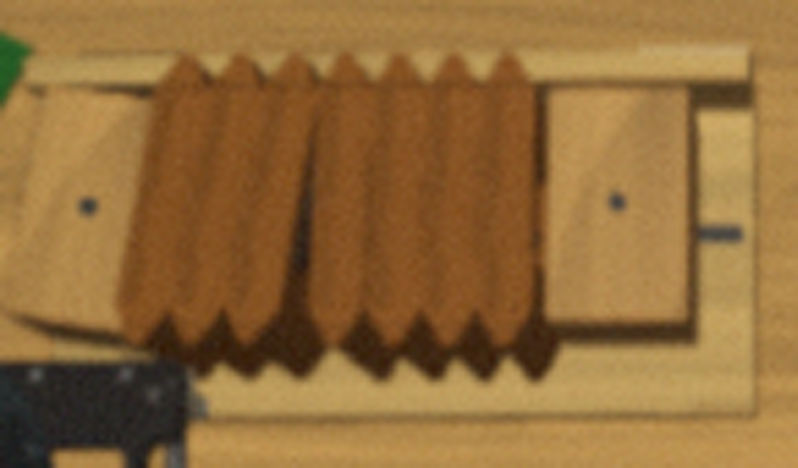

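The panel is flush and snug against d, at crop (330,200). Frames a to c and the left block remain yawed, with c's front about 8 mm away. I'll measure how far, then nudge the block square.

Run:
```python
from h import *
f=ctrl.grab_frame('top')
o=np.array([657.8,174.9,0]);x=np.array([.99946,.03289,0]);y=np.array([-.03289,.99946,0])
loc=lambda p:(round(float((p-o)@x),1),round(float((p-o)@y),1))
R=lambda u,v,z:onz(f,100+(u+.5)/5.5-.5,140+(v+.5)/5.5-.5,z)
for n,q,z in [('c back',(295,55),128),('c front',(275,345),128),('p back',(346,52),128),('p front',(333,345),128),('blk BL',(32,88),88),('blk FL',(0,310),88),('blk BR',(152,90),88),('blk FR',(120,330),88),('gap L',(280,300),128),('gap R',(310,300),128)]: print(n,loc(R(*q,z)),R(*q,z).round(1)[:2])
cv2.imwrite('pics/c7.png',cv2.resize(f['color'][140:225,60:170,::-1],None,fx=6,fy=6,interpolation=cv2.INTER_CUBIC))
```

```text
c back (58.0, 28.1) [714.8 204.9]
c front (-60.6, 33.4) [596.1 206.3]
p back (58.9, 7.3) [716.4 184.2]
p front (-60.9, 10.1) [596.6 183. ]
blk BL (56.0, 148.3) [708.9 324.9]
blk FL (-38.6, 158.3) [614.1 331.8]
blk BR (54.3, 96.8) [708.9 273.5]
blk FR (-47.5, 107.1) [606.8 280.4]
gap L (-42.5, 31.8) [614.3 205.2]
gap R (-42.6, 19.7) [614.5 193.2]
```

View pics/c7.png

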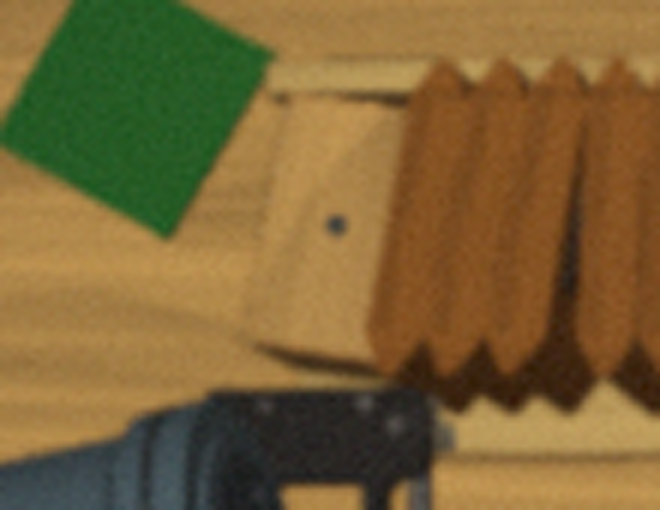

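```bash
python3 -m creep '[[[0.03,0.025,0],[0,0,0]],[[0.06,0.05,0],[0,0,0]],[[0.09,0.078,0],[0,0,0]],[[0.12,0.104,0],[0,0,0]],[[0.15,0.128,0],[0,0,0]]]'
python3 -m creep '[[[0,0,0],[0,0,0]],[[0,0,-0.04],[0,0,0]],[[0,0,-0.08],[0,0,0]],[[0,0,-0.11],[0,0,0]],[[0,0,-0.126],[0,0,0]]]'
python3 -m creep '[[[0,-0.003,0],[0,0,0]],[[0,-0.006,0],[0,0,0]],[[0,-0.009,0],[0,0,0]],[[0,-0.012,0],[0,0,0]],[[0,-0.012,0],[0,0,0]]]'
```

```text
time_s: 33.98
tool_pos: [622.7, 358.4, 178.3]
orientation: [0.508, -0.492, 0.492, -0.508]
ft_force: [1.2, -1.2, 0.2]
finger_gap: 0.004
time_s: 34.6
tool_pos: [619.6, 356.8, 51.6]
orientation: [0.509, -0.492, 0.491, -0.507]
ft_force: [0.5, 0.1, -0.4]
finger_gap: 0.004
time_s: 35.22
tool_pos: [621.2, 346.1, 55.2]
orientation: [-0.508, 0.492, -0.492, 0.508]
ft_force: [-0.6, 0.9, 0.7]
finger_gap: 0.004
```

```bash
python3 -m creep '[[[0,-0.001,0.004],[0,0,0]],[[0,-0.002,0.004],[0,0,0]],[[0,-0.004,0.004],[0,0,0]],[[0,-0.006,0.004],[0,0,0]],[[0,-0.006,0.004],[0,0,0]]]'
python3 -m creep '[[[0,-0.001,0],[0,0,0]],[[0,-0.002,0],[0,0,0]],[[0,-0.003,0],[0,0,0]],[[0,-0.004,0],[0,0,0]],[[0,-0.004,0],[0,0,0]]]'
```

```text
time_s: 35.85
tool_pos: [620.8, 340.3, 58.5]
orientation: [0.508, -0.492, 0.491, -0.508]
ft_force: [0.4, -0.3, -0.8]
finger_gap: 0.0
time_s: 36.48
tool_pos: [620.8, 336.2, 58.4]
orientation: [0.508, -0.492, 0.492, -0.508]
ft_force: [-1.4, 1.2, -0.4]
finger_gap: 0.007
```

```bash
python3 -m creep '[[[0,-0.001,0],[0,0,0]],[[0,-0.002,0],[0,0,0]],[[0,-0.003,0],[0,0,0]],[[0,-0.003,0],[0,0,0]],[[0,-0.003,0],[0,0,0]]]'
```

```text
time_s: 37.1
tool_pos: [621.1, 333.1, 58.6]
orientation: [0.508, -0.491, 0.492, -0.508]
ft_force: [-0.8, 1.6, -0.6]
finger_gap: 0.007
```

```bash
python3 -m creep '[[[0,-0.001,0],[0,0,0]],[[0,-0.002,0],[0,0,0]],[[0,-0.002,0],[0,0,0]],[[0,-0.002,0],[0,0,0]],[[0,-0.002,0],[0,0,0]]]'
```

```text
time_s: 37.72
tool_pos: [621.0, 331.2, 58.6]
orientation: [0.508, -0.492, 0.492, -0.508]
ft_force: [-0.9, 2.2, -0.1]
finger_gap: 0.005
```

```bash
python3 -m creep '[[[0,-0.001,0],[0,0,0]],[[0,-0.002,0],[0,0,0]],[[0,-0.002,0],[0,0,0]],[[0,-0.002,0],[0,0,0]],[[0,-0.002,0],[0,0,0]]]'
```

```text
time_s: 38.35
tool_pos: [621.0, 329.2, 58.6]
orientation: [0.508, -0.492, 0.492, -0.508]
ft_force: [-0.9, 2.4, 0.5]
finger_gap: 0.008
```

```bash
python3 -m creep '[[[0,-0.001,0],[0,0,0]],[[0,-0.0015,0],[0,0,0]],[[0,-0.0015,0],[0,0,0]],[[0,-0.0015,0],[0,0,0]],[[0,-0.0015,0],[0,0,0]]]'
```

```text
time_s: 38.98
tool_pos: [621.0, 327.8, 58.6]
orientation: [-0.508, 0.492, -0.492, 0.508]
ft_force: [-1.4, 3.0, 1.1]
finger_gap: 0.002
```

```bash
python3 -m creep '[[[0,-0.001,0],[0,0,0]],[[0,-0.0015,0],[0,0,0]],[[0,-0.0015,0],[0,0,0]],[[0,-0.0015,0],[0,0,0]],[[0,-0.0015,0],[0,0,0]]]'
```

```text
time_s: 39.6
tool_pos: [620.8, 326.6, 58.6]
orientation: [-0.508, 0.492, -0.491, 0.508]
ft_force: [-1.9, 3.8, -0.5]
finger_gap: 0.004
```

```bash
python3 -m creep '[[[0,-0.0005,0],[0,0,0]],[[0,-0.001,0],[0,0,0]],[[0,-0.001,0],[0,0,0]],[[0,-0.001,0],[0,0,0]],[[0,-0.001,0],[0,0,0]]]'
python3 - <<'E'
from h import *
f=grab('top','t8.png')
cv2.imwrite('pics/c8.png',cv2.resize(f['color'][140:225,100:245,::-1],None,fx=5.5,fy=5.5,interpolation=cv2.INTER_CUBIC))
E
```

```text
time_s: 40.22
tool_pos: [620.8, 326.4, 58.6]
orientation: [-0.508, 0.492, -0.491, 0.509]
ft_force: [-1.7, 7.1, -0.0]
finger_gap: 0.007
```

The force jumped to 7 N with no further motion, so the row is closed up. The picture limit is reached, so I'll retreat and check by numbers.

```bash
python3 -m creep '[[[0,0.004,0],[0,0,0]],[[0,0.015,0],[0,0,0]],[[0,0.03,0.02],[0,0,0]],[[0,0.03,0.07],[0,0,0]],[[0,0.03,0.12],[0,0,0]]]'
python3 -m creep '[[[-0.05,0,0],[0,0,0]],[[-0.1,0,0],[0,0,0]],[[-0.15,0,0],[0,0,0]],[[-0.2,0,0],[0,0,0]],[[-0.25,0,0],[0,0,0]]]'
python3 -m creep '[[[0,0,0],[0,0,0]],[[0,0,0],[0,0,0]],[[0,0,0],[0,0,0]],[[0,0,0],[0,0,0]],[[0,0,0],[0,0,0]]]'
python3 - <<'E'
from h import *
f=grab('top','t9.png');c=f['color'].astype(float);print(ctrl.state()['tool_pos'])
o=np.array([657.8,174.9,0]);X=np.array([.99946,.03289,0]);Y=np.array([-.03289,.99946,0])
gr=cv2.cvtColor(f['color'],cv2.COLOR_RGB2GRAY)
# tops at z=128: brightness profile along y at several x (rack frame); bevel tips at x=+-55
for xx in (-57,-52,-35,0,35,52,57):
    P=[proj(f,o+xx*X+yy*Y+np.array([0,0,128])) for yy in range(100,-81,-2)]
    v=cv2.remap(gr,np.float32([[p[0] for p in P]]),np.float32([[p[1] for p in P]]),cv2.INTER_LINEAR)[0]
    print(xx,' '.join(map(str,v)))
E
```

```text
time_s: 40.9
tool_pos: [620.9, 355.4, 179.3]
orientation: [0.509, -0.491, 0.492, -0.508]
ft_force: [1.2, 0.3, -0.8]
finger_gap: 0.009
time_s: 41.52
tool_pos: [369.8, 355.2, 178.9]
orientation: [-0.508, 0.491, -0.492, 0.508]
ft_force: [0.3, 0.2, -0.0]
finger_gap: 0.005
time_s: 42.15
tool_pos: [371.6, 355.1, 178.3]
orientation: [0.508, -0.492, 0.492, -0.508]
ft_force: [0.2, 0.0, 0.0]
finger_gap: 0.005
[371.40344792 355.15244577 178.3177933 ]
-57 85 90 87 84 88 87 85 88 89 87 87 90 89 83 77 66 51 40 38 38 41 50 66 78 82 78 62 46 41 42 41 43 55 69 77 80 79 64 53 42 39 39 44 54 67 79 83 77 67 51 42 41 41 44 54 69 80 83 79 64 48 43 41 39 45 58 72 84 83 80 71 54 44 41 42 49 61 73 81 87 83 73 53 43 39 41 43 43 44 47 47
-52 49 47 47 50 51 46 47 50 54 68 79 83 84 84 83 83 72 54 47 45 60 75 82 85 85 85 82 75 64 49 48 61 77 84 85 88 85 84 76 61 48 51 65 77 82 86 87 83 84 76 59 47 49 61 74 84 88 85 86 80 76 61 50 53 65 79 87 88 88 85 88 80 62 46 50 67 81 84 83 85 90 89 82 70 52 43 46 58 75 85 85
-35 130 132 134 132 131 132 131 120 100 87 80 80 81 85 87 86 86 89 91 88 82 80 81 85 87 88 89 88 86 89
[... 747 characters left out ...]
 116 132 135
52 142 141 144 143 141 143 146 146 142 135 118 98 88 87 87 88 90 100 117 132 130 116 98 89 89 89 88 87 94 113 127 128 114 98 89 89 88 91 92 103 124 134 130 115 98 88 85 90 88 98 111 129 139 132 114 97 91 89 91 94 105 122 137 143 136 119 102 89 91 91 96 114 134 145 147 142 122 100 91 90 88 97 117 137 148 152 154 151 151 153 154
57 134 135 135 136 137 137 137 137 138 139 129 115 99 95 101 115 130 138 142 143 141 137 117 100 95 100 114 128 133 131 134 140 136 119 101 93 96 106 121 130 131 132 133 127 114 100 95 96 111 126 132 134 134 134 129 118 105 99 105 120 131 138 140 140 141 137 120 103 100 108 123 134 140 142 140 139 134 124 109 103 110 124 135 142 143 143 144 143 142 143 143
```

Seven frame tops stand at an even 22 mm pitch (y about 74, 52, 30, 8, −14, −36, −58), with matching front and back tips and no dark gap. The panel lies at y = 8. Handing in.

```bash
python3 -c "
from h import *
print(ctrl.finish_job())"
```

```text
the job is handed in; nothing more can be done
None
```

The panel is back in the rack between frame_c and frame_d, and I handed the job in at about 42 s of the 72 s. No verdict is reported.

- **Insertion:** I lifted the panel out of the stand and felt the left side give at about 2 N, so the right block is the clamped one. I then slid the panel in along frame_d and released it on the rack floor about 37 mm short of home.
- **Pushing home:** I pushed it with closed fingers until it stopped at the back stop. It stopped 1 mm from the expected position, with 9 N on the tool.
- **Straightening:** Inserting it yawed frames a to c and the left block by roughly 3–7° by eye. I pushed the block's front corner square again, and the tool force reached 7 N when the row closed up.

**Last checks (top camera, by numbers):** all seven tops are parallel at 22 mm spacing with no visible gap. The panel's front and back edges line up with the others, and the gripper is clear of everything.

**Not checked:**
- **Final view:** the 12-picture limit was reached, so I checked the final state only by brightness profile, not by eye.
- **Height and tilt:** I did not measure the panel's or frames' height and tilt at the end.
- **Contact forces:** I judged the panel's contact forces from wrist-force readings, up to 9 N, taken at the end of each move.
- **Bystanders:** I did not re-measure the bottle, foil roll and pliers. The arm kept clear of them.

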